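# Flick the revolving tray and brake it on its mark

## Task

Check that the revolving tray runs free: flick its red knob with a fingertip so that the tray spins anticlockwise (seen from above), and let it coast untouched for at least one full turn. Then, on that same spin, brake it by pressing a fingertip on the flat of the disc, so that its first stop has the red knob beside the yellow band; do not catch the knob or push the tray round to the band afterwards. Finish while still holding the stopped disc with the fingertip, and leave everything else on the table where it is.

Things in the scene. Friction and masses are not known exactly. Their poses are not given: they have to be found in the camera images.
- spinner (a joint): angle of the free-running disc with its knob about the upright axis, rad: 0 with the red knob at the middle of the yellow band, growing anticlockwise seen from above and counting on over full turns (knob on the mark again at 6.283, 12.566, ...). Starts at rest between -4.6 and -1.5. Viscous bearing: it coasts 7 to 10 rad in all per rad/s of the flick, so flick at 2.5 rad/s or more.
- disc: light-wood disc with a brass edge, 250 mm across, 12 mm thick, 0.5 to 0.75 kg, flat on top with no rim. Origin on the axis at table height; top face 45 mm above the table (brass centre cap 24 mm across, 1 mm higher). Spinning freely it loses two thirds of its speed every 7 to 10 s; a few newtons of fingertip on the flat stop it almost at once; nothing else holds it still.
- disc_centre (a point): the centre of the disc's top face, on the axis, 45 mm above the table. Fixed to the foot: x of its frame points directly away from the yellow band, z up.
- knob: the red upright knob fixed to the disc: 18 mm diameter, from the disc top (45 mm) to its round top 84 mm above the table; its centre is 95 mm from the axis. The body's origin is on the axis at table height and its -x axis points to the knob.
- knob_mid (a point): the middle of the red knob, 62 mm above the table, 95 mm from the axis; it travels round with the disc.
- stand: the tray's dark round wooden foot, fixed to the table: 304 mm across, 22 mm high, origin at its centre on the table. The yellow band stands on its edge just outside the disc, on the -x side of its frame: an arc 132 to 152 mm from the axis, 42 mm above the table, about 15 degrees to either side of its middle.
- band_mark (a point): the point where the knob's middle is when the knob is exactly at the middle of the yellow band: 95 mm from the axis, 62 mm above the table. Fixed to the foot.
- lid: aluminium kettle lid, 114 mm across, 46 mm high with its knob, loose; origin under its centre; leave alone
- press: steel puri press, round plates 160 mm across, 55 mm high, its closed lever along its -x side reaching 136 mm from the centre; loose; leave alone
- jar: white plastic jar, 76 mm diameter, 120 mm high, loose; origin under its centre; leave alone
- tumbler: glass tumbler, 70 mm diameter, 110 mm high, loose; origin under its centre; leave alone
- plate: white ceramic plate, 200 mm across, 20 mm high, loose; origin under its centre; leave alone
- clamp: orange spring clamp, 74 mm long, 33 mm high, holding a steel rod 12 mm thick and 180 mm long crosswise; loose; origin under the clamp's centre; leave alone

How it is judged:
By the outcome, as a careful person would: the job done as asked, in the order asked, and still so for the second after the job is handed in, while the arm keeps its last pose, push and grip.
It also fails if it takes over 64 s, if anything falls off the work surface, if the arm or the gripper's body presses on something with over 40 N, if the wrist force passes 120 N, or if a joint passes its speed limit or range.

## Robot

A 7-joint arm with a two-finger parallel gripper is mounted at the origin on the work surface. World frame = base frame: x ahead of the robot, y to its left, z up, the work surface at z = 0. Lengths are in m, angles in rad, forces in N, time in s.
With the tool pointing down it reaches from about 0.4 to 0.875 m from the base axis. Payload 6.5 kg.
Tool frame: the origin (TCP) lies between the finger pads; the fingertips stand ctrl.tip_reach ahead of it and the grasp point (between the pads) lies 5 mm behind it (ctrl.tip_reach is the distance from the TCP to the fingertips, in m); z points along the fingers, x is the direction in which the jaws open and shut, and the axes are right-handed (so a half turn about z gives the same grasp; the last joint's range is limited). The gripper opens to 88 mm and grips with 3 to 60 N. Pads are 18 mm wide; open, the fingers measure 123 mm over their backs; the gripper's body (75 mm by 187 mm) begins 45 mm behind the grasp point.
Start: joints at [1.037, 0.536, -0.004, 1.538, 0.003, 1.067, -0.071], TCP at [0.293, -0.58, 0.253] pointing down, gripper open.
Joint ranges: [-2.7, 2.7], [-0.37, 2.16], [-1.27, 1.26], [0.24, 2.4], [-1.31, 4.45], [0.19, 1.91], [-2.76, 2.76]. Speed limits (rad/s): [2.39, 2.39, 3.14, 3.14, 3.14, 3.14, 3.14].

## Interface

Orientations are given as a unit quaternion [x, y, z, w].
In Python, from workcell import ctrl gives the robot as it stands.
- The arm moves only by the tool play_rows, never from a script. Its argument "commands" is a list of rows, each a list of 3 entries, a list of its own where there are three numbers: the turn, a rotation vector about the tool's x, y, z in degrees, then the shift along the tool's x, y, z in m, then the opening, from 0 (shut) to 1 (fully open). In form: [[[ax, ay, az], [dx, dy, dz], gripper], ...]. A call has 1 to 20 rows; each row is the pose to reach, as a shift and turn from the pose commanded when the call began, along the tool's axes at that moment; what a row does not reach only later rows make up. A row lasts 1/12 s, in which the tool goes at most 41.7 mm and 7.16 degrees, less where a joint would pass 70% of its speed; a pose out of reach is approached as far as the arm can. A call with a gripper value outside its range is refused whole. The fingers move at their own pace and stop on an object; "grip_force" is the grip in N (left out, the last holds). Time passes only in rows, so rows that repeat a pose let the fingers close. It gives the time, the measured TCP pose, the force and the opening at its end, in the units of the state.
- ctrl.sense(): the state, without advancing time (a new reading comes with each control period).
- ctrl.grab_frame(name): name is "scene" or "side" or "wrist"; returns the picture (400x640x3 uint8, blue, green, red); there is no depth.
- ctrl.camera_model(name): a dict with "fovy" (degrees; the focal length in pixels is half the picture's height over the tangent of half this angle, whatever the lens; pixels are square), "cx", "cy" (the principal point, pixels), "extrinsics" (4x4, takes a point from world to camera coordinates); the wrist camera has in their place "T_tool_cam" (4x4, takes a point from camera to tool coordinates, whose origin is the TCP and whose axes are the tool frame's). Camera axes: x right, y down, z forward; pixel columns grow to the right and rows downward; lengths in m; the calibration is good to about 2 mm. A picture is of the moment at which its call begins: read the wrist's pose just before it. camera_model takes no time and is no camera call.
- ctrl.finish_job(): hands the job in, once; it reports no verdict.
The state is a dict: "time": time; "joints": joint angles; "dq": joint speeds; "effort": joint torques, N m; "eef_pos": TCP position; "orientation": TCP orientation; "force": force on the tool from outside, world axes, zero at the start; "ft_torque": the same for the moment, N m; "opening": opening from 0.0 (shut) to 1.0 (fully open).
Only numpy, scipy, OpenCV 4.12 (cv2) and the standard library are available. Lean on these libraries where they do the work, as an engineer would, in place of code of your own. Each camera call takes 0.05 s, during which the arm holds its last target.

## Working session

There is one attempt and no reset: what is moved stays moved. The work goes in short steps, Python scripts to look and compute and a tool call to move; the robot and the scene stay as the last step left them, time stands still between calls to the robot, and variables do not carry over. Pictures are saved under pics/ and viewed, and the job is handed in when it is done.

Besides the shell and the picture viewer there is one more tool, called after "Emit:" as a command line: name --argument value ..., lists and objects as JSON in quotes. play_rows: Moves the arm, as the interface text tells. Its arguments: {"type":"object","properties":{"commands":{"type":"array"},"grip_force":{"type":"number"}},"required":["commands"]}

```bash
ls; mkdir -p pics
python3 - <<'E'
from workcell import ctrl
import cv2
print(ctrl.sense(), ctrl.tip_reach)
for n in ("scene","side","wrist"):
    cv2.imwrite(f"pics/{n}0.png",ctrl.grab_frame(n)); print(n,ctrl.camera_model(n))
E
```

```text
pics
{'time': 0.0, 'joints': array([ 1.03677592,  0.53714502, -0.00443585,  1.53885499,  0.00259013,
        1.06726681, -0.07113729]), 'dq': array([ 0.00212227, -0.00010779, -0.00062261, -0.00093485, -0.00032507,
       -0.00067657,  0.00098414]), 'effort': array([ 3.58980678e-04, -5.70986080e+01,  9.90860648e-01, -2.51599324e+01,
       -5.62455249e-02,  1.79671840e-02,  1.31888660e-04]), 'eef_pos': array([ 0.29284143, -0.57965294,  0.25185984]), 'orientation': array([ 8.51778935e-01, -5.23900706e-01, -7.39090991e-04, -3.86845920e-04]), 'force': array([-0.48339541,  0.2924042 , -0.73360178]), 'ft_torque': array([ 0.0148308 , -0.01945031,  0.00611581]), 'opening': 0.9958620078951352} 0.014
scene {'fovy': 55.18941159163097, 'cx': 311.264429717239, 'cy': 205.03149230940255, 'extrinsics': array([[ 0.46797496,  0.88352591,  0.0195295 , -0.27878224],
       [ 0.5181348 , -0.2564031 , -0.81596187, -0.24114253],
       [-0.71591603,  0.39196863, -0.57777576,  1.78587914],
       [ 0.        ,  0.        ,  0.        ,  1.        ]])}
side {'fovy': 55.40218756987922, 'cx': 323.6152558608533, 'cy': 201.02604044970738, 'extrinsics': array([[-0.93015138, -0.36700214, -0.01130688,  0.54232824],
       [-0.24056168,  0.63237972, -0.73635994,  0.19337942],
       [ 0.27739592, -0.68220621, -0.67649552,  1.14392181],
       [ 0.        ,  0.        ,  0.        ,  1.        ]])}
wrist {'fovy': 63.61881641920394, 'cx': 320.6090308571711, 'cy': 201.37977141550888, 'T_tool_cam': array([[ 9.99999977e-01,  1.52222068e-04,  1.52945999e-04,
        -2.51876855e-04],
       [-1.93531952e-04,  9.46170149e-01,  3.23669603e-01,
        -8.49649417e-02],
       [-9.54432823e-05, -3.23669626e-01,  9.46170156e-01,
        -1.31759083e-01],
       [ 0.00000000e+00,  0.00000000e+00,  0.00000000e+00,
         1.00000000e+00]])}
```

View pics/scene0.png

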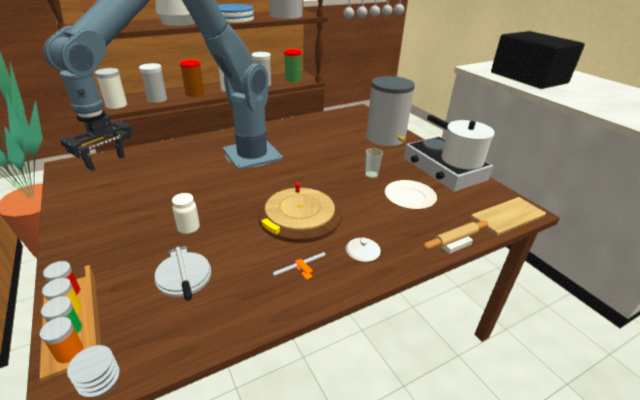

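View pics/side0.png

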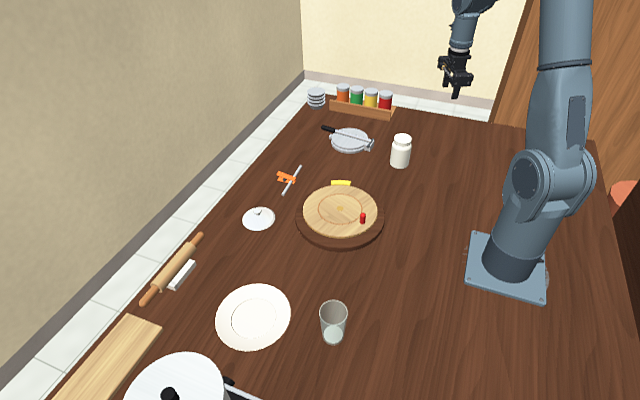

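View pics/wrist0.png

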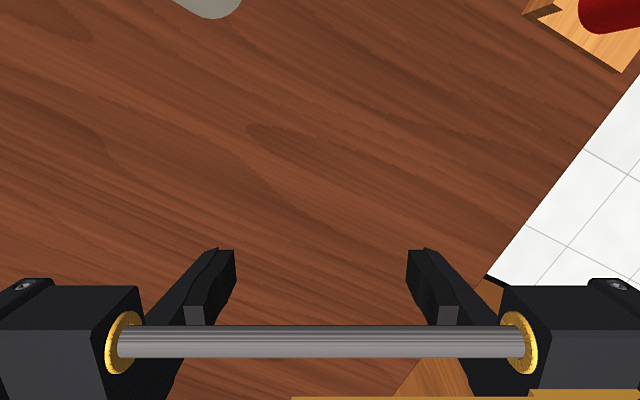

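The scene view shows the disc near (300,208), the knob at (297,187) and the band at (271,227). In the side view they are at (340,210), (363,218) and (341,183). I'll measure from these.

```bash
cat > h.py <<'E'
import numpy as np, cv2
from workcell import ctrl
def ray(name,px):
    c=ctrl.camera_model(name); f=200/np.tan(np.radians(c['fovy']/2))
    px=np.atleast_2d(np.asarray(px,float))
    d=np.c_[(px[:,0]-c['cx'])/f,(px[:,1]-c['cy'])/f,np.ones(len(px))]
    E=c['extrinsics'] if 'extrinsics' in c else None
    if E is None:
        from scipy.spatial.transform import Rotation as R
        s=ctrl.sense(); T=np.eye(4);T[:3,:3]=R.from_quat(s['orientation']).as_matrix();T[:3,3]=s['eef_pos']
        M=T@c['T_tool_cam']; return M[:3,3],d@M[:3,:3].T
    Rm=E[:3,:3]; return -Rm.T@E[:3,3], d@Rm
def plane(name,px,z):
    o,d=ray(name,px); return o+d*((z-o[2])/d[:,2])[:,None]
def tri(a,pa,b,pb):
    o1,d1=ray(a,pa);o2,d2=ray(b,pb);d1=d1[0]/np.linalg.norm(d1);d2=d2[0]/np.linalg.norm(d2)
    t=np.linalg.lstsq(np.c_[d1,-d2],o2-o1,rcond=None)[0]
    p,q=o1+t[0]*d1,o2+t[1]*d2; return (p+q)/2,np.linalg.norm(p-q)
def circ(p):
    A=np.c_[2*p[:,:2],np.ones(len(p))];s=np.linalg.lstsq(A,(p[:,:2]**2).sum(1),rcond=None)[0]
    return s[:2],np.sqrt(s[2]+s[0]**2+s[1]**2)
def red(im,box):
    h=cv2.cvtColor(im,cv2.COLOR_BGR2HSV).astype(int);m=((h[...,0]<6)|(h[...,0]>174))&(h[...,1]>190)&(h[...,2]>110)
    k=np.zeros_like(m);x0,y0,x1,y1=box;k[y0:y1,x0:x1]=1;return m&k
def yel(im,box):
    h=cv2.cvtColor(im,cv2.COLOR_BGR2HSV).astype(int);m=(h[...,0]>22)&(h[...,0]<34)&(h[...,1]>200)&(h[...,2]>150)
    k=np.zeros_like(m);x0,y0,x1,y1=box;k[y0:y1,x0:x1]=1;return m&k
BOX={'scene':(250,170,350,245),'side':(290,170,390,255)}
E
python3 - <<'E'
from h import *
cen={}
for n in ('scene','side'):
    im=cv2.imread(f'pics/{n}0.png');b=BOX[n]
    h=cv2.cvtColor(im,cv2.COLOR_BGR2HSV)
    m=((h[...,2]>135)&(h[...,0]>10)&(h[...,0]<24)).astype(np.uint8)
    k=np.zeros_like(m);k[b[1]:b[3],b[0]:b[2]]=1;m&=k
    cs=max(cv2.findContours(m,cv2.RETR_EXTERNAL,cv2.CHAIN_APPROX_NONE)[0],key=cv2.contourArea)
    p=cv2.convexHull(cs)[:,0,:]
    P=plane(n,p,.045);
    for _ in range(4):
        c,r=circ(P);e=np.hypot(*(P[:,:2]-c).T)-r;P=P[abs(e)<.006]
    print(n,'disc',c,r,len(P))
    R=red(im,b);ys,xs=np.nonzero(R);print('red',xs.mean(),ys.mean(),ys.min(),ys.max(),xs.min(),xs.max());cen[n]=(xs.mean(),ys.mean())
    Y=yel(im,b);ys,xs=np.nonzero(Y);q=plane(n,np.c_[xs,ys],.042)[:,:2];d=q-c;print('yel',len(xs),xs.mean(),ys.mean(),np.hypot(*d.T).min(),np.hypot(*d.T).max(),np.degrees(np.arctan2(*d.mean(0)[::-1])), np.degrees(np.percentile(np.arctan2(d[:,1],d[:,0])%6.2832,[0,100])))
print(tri('scene',cen['scene'],'side',cen['side']))
E
```

```text
scene disc [ 0.53692744 -0.01677712] 0.12874233231809384 35
red 297.19354838709677 186.6451612903226 182 191 296 299
yel 158 270.73417721518985 225.4367088607595 0.12659079413743973 0.16663595422332006 -68.97164377115102 [272.18947254 306.89830403]
side disc [ 0.53013829 -0.01000908] 0.12672355431205495 29
red 361.97058823529414 218.02941176470588 213 223 360 364<stdin>:15: RuntimeWarning: Mean of empty slice.
  ret = ret.dtype.type(ret / rcount)
Traceback (most recent call last):
ValueError: zero-size array to reduction operation minimum which has no identity
```

Run:
```python
import cv2
for n,b in (('scene',(240,160,360,250)),('side',(280,160,400,260))):
    im=cv2.imread(f'pics/{n}0.png')[b[1]:b[3],b[0]:b[2]]
    cv2.imwrite(f'pics/{n}0c.png',cv2.resize(im,None,fx=5,fy=5,interpolation=cv2.INTER_CUBIC))
```

```text
(no output)
```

View pics/scene0c.png

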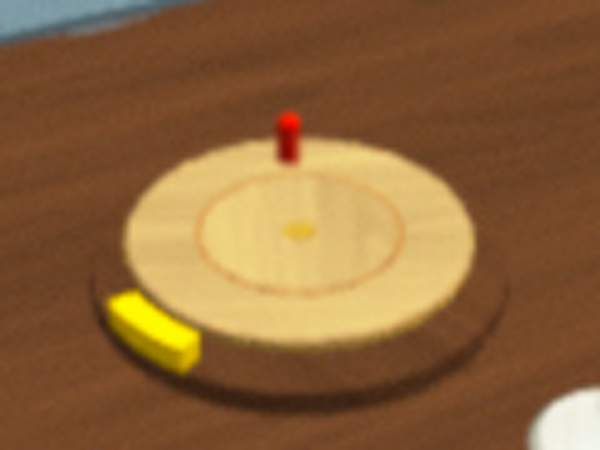

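View pics/side0c.png

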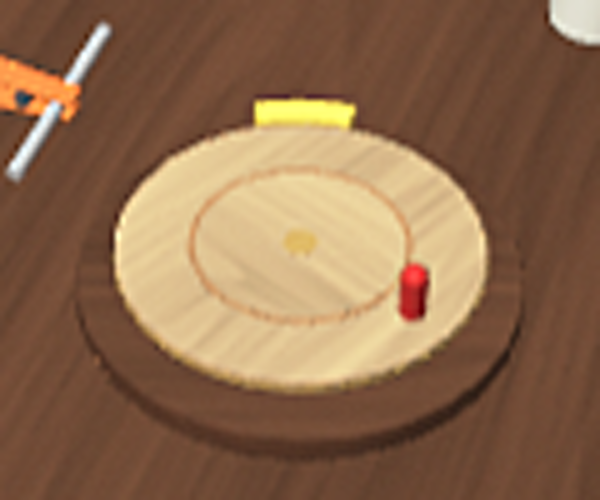

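Run:
```python
from h import *
cap={'scene':(299.4,205.8),'side':(339.6,207.8)}
for n in cap: print(n,plane(n,cap[n],.046))
C,e=tri('scene',cap['scene'],'side',cap['side']);print('cap tri',C,e)
k,e=tri('scene',(297.19,186.65),'side',(361.97,218.03));print('knob',k,e,np.hypot(*(k-C)[:2]),np.degrees(np.arctan2(*(k-C)[1::-1])))
# top face/crests of band: ends in crops
for n,off,pts in (('scene',(240,160),[(108,299),(188,348),(128,292),(199,342),(182,372)]),('side',(280,160),[(255,102),(356,105),(255,125),(350,127)])):
    p=np.array(pts)/5+np.array(off)-.4
    q=plane(n,p,.042)[:,:2]-C[:2]
    print(n,np.round(np.hypot(*q.T),4),np.round(np.degrees(np.arctan2(q[:,1],q[:,0])),1))
```

```text
scene [[ 0.5348253  -0.01683396  0.046     ]]
side [[ 0.53093898 -0.01454652  0.046     ]]
cap tri [ 0.53184482 -0.01585623  0.04412314] 0.001060202078502223
knob [0.4424134  0.02065193 0.0631569 ] 0.0017299684666868393 0.09659619245671029 157.79347785446276
scene [0.1515 0.15   0.1363 0.1411 0.1733] [-85.5 -55.5 -85.6 -54.3 -52.3]
side [0.152  0.152  0.1267 0.1269] [-58.  -85.9 -55.7 -86.8]
```

```bash
cat >> h.py <<'E'
from scipy.spatial.transform import Rotation as R
def shift(goal,start=None,q=None):
    s=ctrl.sense();start=s['eef_pos'] if start is None else np.array(start)
    return R.from_quat(s['orientation'] if q is None else q).inv().apply(np.array(goal)-start)
def turn(yaw_deg):  # desired: tool z down, tool x at heading yaw
    s=ctrl.sense();c=np.radians(yaw_deg);X=[np.cos(c),np.sin(c),0];Z=[0,0,-1]
    M=np.c_[X,np.cross(Z,X),Z];return np.degrees((R.from_quat(s['orientation']).inv()*R.from_matrix(M)).as_rotvec())
E
python3 - <<'E'
from h import *
print(shift([.442,.065,.2],[.293,-.58,.253]),turn(0))
for n in('scene','side'): print(n,ray(n,(0,0))[0])
print(plane('scene',(187,230),0),plane('side',(400,166),0))
E
```

```text
[-0.5084034  -0.42389185  0.05363472] [-3.79020672e-02  6.87090250e-02 -6.31912849e+01]
scene [ 1.53394695 -0.51552697  0.84051904]
side [0.2336478  0.85713696 0.92238688]
[[ 0.43400404 -0.39905998  0.        ]] [[ 4.04218311e-01 -3.71514098e-01 -1.11022302e-16]]
```

Emit:
play_rows --commands '[[[0,0,-63.2],[-0.508,-0.424,0.053],0],[[0,0,-63.2],[-0.508,-0.424,0.053],0],[[0,0,-63.2],[-0.508,-0.424,0.053],0],[[0,0,-63.2],[-0.508,-0.424,0.053],0],[[0,0,-63.2],[-0.508,-0.424,0.053],0],[[0,0,-63.2],[-0.508,-0.424,0.053],0],[[0,0,-63.2],[-0.508,-0.424,0.053],0],[[0,0,-63.2],[-0.508,-0.424,0.053],0],[[0,0,-63.2],[-0.508,-0.424,0.053],0],[[0,0,-63.2],[-0.508,-0.424,0.053],0],[[0,0,-63.2],[-0.508,-0.424,0.053],0],[[0,0,-63.2],[-0.508,-0.424,0.053],0],[[0,0,-63.2],[-0.508,-0.424,0.053],0],[[0,0,-63.2],[-0.508,-0.424,0.053],0],[[0,0,-63.2],[-0.508,-0.424,0.053],0],[[0,0,-63.2],[-0.508,-0.424,0.053],0],[[0,0,-63.2],[-0.508,-0.424,0.053],0],[[0,0,-63.2],[-0.508,-0.424,0.053],0],[[0,0,-63.2],[-0.508,-0.424,0.053],0],[[0,0,-63.2],[-0.508,-0.424,0.053],0]]' --grip_force 20

```text
time: 1.82
eef_pos: [0.4421, 0.0628, 0.1995]
orientation: [1.0, -0.001, -0.0, 0.0]
force: [-0.1, -0.4, -0.7]
opening: 0.009
```

Run:
```python
from h import *
s=ctrl.sense();print(s['time'],s['eef_pos'],s['opening'],s['joints'],s['force'],turn(0))
cv2.imwrite('pics/wrist1.png',ctrl.grab_frame('wrist'))
```

```text
1.8167 [0.44214217 0.06276053 0.19952993] 0.008545514701074144 [ 0.21758475  0.31811899 -0.53604611  2.07834895  0.22534547  0.80111784
 -0.45679645] [-0.07827024 -0.39519064 -0.72563572] [ 0.05554877  0.04011977 -0.13207937]
```

View pics/wrist1.png

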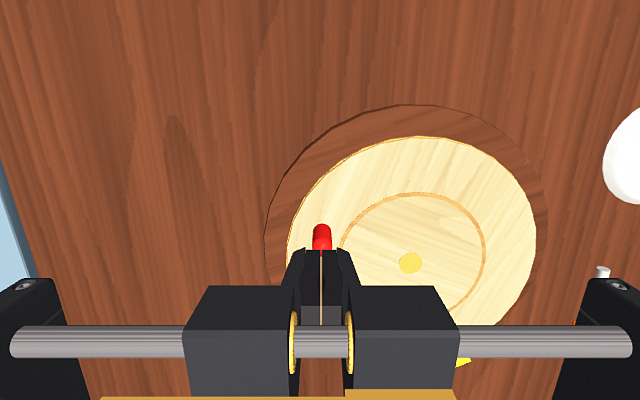

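The wrist view shows the closed fingertips at (321,250) just in front of the knob at (322,238), the cap at (410,263), and the disc's full upper rim. I'll refine the centre and knob from it.

Run:
```python
from h import *
im=cv2.imread('pics/wrist1.png')
h=cv2.cvtColor(im,cv2.COLOR_BGR2HSV).astype(int)
m=((h[...,2]>205)&(h[...,0]>8)&(h[...,0]<32)).astype(np.uint8);m[:,:270]=0;m[:,560:]=0;m[:100]=0;m[330:]=0
cs=max(cv2.findContours(m,cv2.RETR_EXTERNAL,cv2.CHAIN_APPROX_NONE)[0],key=cv2.contourArea)
P=plane('wrist',cv2.convexHull(cs)[:,0,:],.045);P=P[P[:,1]>-.08]
for _ in range(5):
    c,r=circ(P);e=np.hypot(*(P[:,:2]-c).T)-r;P=P[abs(e)<.003]
print('disc',c,r,len(P))
m=(h[...,0]>24)&(h[...,0]<34)&(h[...,1]>150)&(h[...,2]>150);m[:,:390]=0;m[:,430:]=0;m[:245]=0;m[285:]=0
ys,xs=np.nonzero(m);print(len(xs),xs.mean(),ys.mean(),plane('wrist',(xs.mean(),ys.mean()),.046))
R_=red(im,(290,200,360,300));ys,xs=np.nonzero(R_);print(xs.min(),xs.max(),ys.min(),ys.max())
print(plane('wrist',(322,232),.084),plane('wrist',(xs.mean(),ys.max()),.05))
```

```text
disc [ 0.5309813  -0.01398102] 0.12412605203120855 37
29 413.8965517241379 261.55172413793105 [[ 0.53548304 -0.0139306   0.046     ]]
312 331 224 255
[[0.44356586 0.03576268 0.084     ]] [[ 0.44334368 -0.00421974  0.05      ]]
```

Emit:
play_rows --commands '[[[0,0,0],[0.0,0.002,0.03],0],[[0,0,0],[0.0,0.002,0.06],0],[[0,0,0],[0.0,0.002,0.09],0],[[0,0,0],[0.0,0.002,0.115],0],[[0,0,0],[0.0,0.002,0.127],0],[[0,0,0],[0.0,0.002,0.127],0],[[0,0,0],[0.0,0.002,0.127],0],[[0,0,0],[0.0,0.002,0.127],0]]'

```text
time: 2.53
eef_pos: [0.4432, 0.0619, 0.0736]
orientation: [1.0, -0.001, 0.001, 0.0]
force: [-0.0, -0.0, -0.3]
opening: 0.004
```

Run:
```python
from h import *
s=ctrl.sense();print(s['time'],s['eef_pos'],s['joints'],s['force'],turn(0))
for n,b in (('scene',(240,130,360,250)),('side',(280,130,400,260))):
    im=ctrl.grab_frame(n)[b[1]:b[3],b[0]:b[2]]
    cv2.imwrite(f'pics/{n}2.png',cv2.resize(im,None,fx=4,fy=4,interpolation=cv2.INTER_CUBIC))
a=[cv2.imread(f'pics/{n}2.png') for n in('scene','side')]
cv2.imwrite('pics/both2.png',cv2.resize(np.hstack([cv2.resize(x,(400,400)) for x in a]),None,fx=1,fy=1))
```

```text
2.5333 [0.44315798 0.06186545 0.07361582] [ 0.09499379  0.54726914 -0.40468813  2.15165475  0.42785949  0.5175916
 -0.63401207] [-0.0481125  -0.00713501 -0.33749898] [ 0.0042287  -0.08053294 -0.07559037]
```

View pics/both2.png

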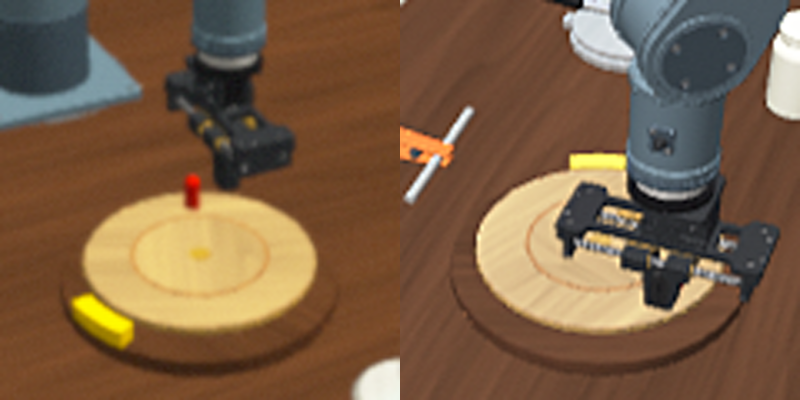

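Emit:
play_rows --commands '[[[0,0,0],[0,0.008,0],0],[[0,0,0],[0,0.024,0],0],[[0,0,0],[0,0.05,0],0],[[0,0,0],[0,0.08,0],0],[[0,0,0],[0,0.108,0],0],[[0,0,0],[0,0.11,-0.025],0],[[0,0,0],[0,0.108,-0.055],0],[[0,0,0],[0.01,0.095,-0.06],0],[[0,0,0],[0.03,0.075,-0.06],0],[[0,0,0],[0.044,0.057,-0.06],0],[[0,0,0],[0.044,0.057,-0.055],0],[[0,0,0],[0.044,0.057,-0.05],0]]'

```text
time: 3.63
eef_pos: [0.4872, 0.0057, 0.1232]
orientation: [1.0, 0.001, 0.001, -0.0]
force: [0.7, -0.9, -0.4]
opening: 0.009
```

```bash
cat >> h.py <<'E'
C=np.array([.532,-.0147]);BAND=-71.
def knob(im):
    m=red(im,BOX['scene']);ys,xs=np.nonzero(m)
    if len(xs)<8: return None
    p=plane('scene',(xs.mean(),ys.mean()),.0635)[0,:2]-C
    return len(xs),np.hypot(*p),np.degrees(np.arctan2(p[1],p[0]))-BAND
E
python3 - <<'E'
from h import *
s=ctrl.sense();print(s['time'],s['eef_pos'],s['force'])
for i in range(8):
    t=ctrl.sense()['time'];im=ctrl.grab_frame('scene');print(t,knob(im))
cv2.imwrite('pics/scene3.png',im)
E
```

```text
3.6333 [0.48724621 0.00573868 0.12320564] [ 0.65285919 -0.89326563 -0.41436581]
3.6333 (30, np.float64(0.0965150549009875), np.float64(73.07871996703894))
3.6833 (28, np.float64(0.09546252500053204), np.float64(85.95367756772589))
3.7333 (26, np.float64(0.09631651421198265), np.float64(97.60071169975532))
3.7833 (30, np.float64(0.09644590756415779), np.float64(109.452037869874))
3.8333 (25, np.float64(0.09536174412176426), np.float64(121.77846508733171))
3.8833 (26, np.float64(0.09438495422926987), np.float64(134.99151161036383))
3.9333 (32, np.float64(0.09595687084740696), np.float64(149.36505384559229))
3.9833 (33, np.float64(0.09730543103737287), np.float64(161.53342246525273))
```

View pics/scene3.png

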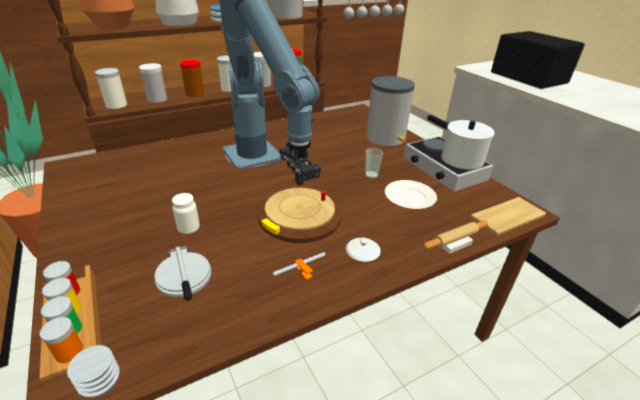

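Knob is at r≈0.096 m, moving anticlockwise at about 4.4 rad/s. I'll lower the finger to hover inside the knob's circle while it coasts.

Emit:
play_rows --commands '[[[0,0,0],[0,0,0.015],0],[[0,0,0],[0,0,0.03],0],[[0,0,0],[0,0,0.043],0],[[0,0,0],[0,0,0.05],0],[[0,0,0],[0,0,0.053],0],[[0,0,0],[0,0,0.053],0],[[0,0,0],[0,0,0.053],0],[[0,0,0],[0,0,0.053],0],[[0,0,0],[0,0,0.053],0],[[0,0,0],[0,0,0.053],0],[[0,0,0],[0,0,0.053],0],[[0,0,0],[0,0,0.053],0],[[0,0,0],[0,0,0.053],0],[[0,0,0],[0,0,0.053],0],[[0,0,0],[0,0,0.053],0],[[0,0,0],[0,0,0.053],0],[[0,0,0],[0,0,0.053],0],[[0,0,0],[0,0,0.053],0],[[0,0,0],[0,0,0.053],0],[[0,0,0],[0,0,0.053],0]]'

```text
time: 5.7
eef_pos: [0.4864, 0.0055, 0.0697]
orientation: [1.0, 0.0, -0.0, 0.0]
force: [0.3, -0.4, 0.2]
opening: 0.008
```

```bash
cat > track.py <<'E'
import sys
from h import *
n=int(sys.argv[1]);T=[];A=[]
s=ctrl.sense();print(s['eef_pos'],s['force'])
for i in range(n):
    t=ctrl.sense()['time'];im=ctrl.grab_frame('scene');k=knob(im)
    if k and abs(k[1]-.0955)<.005: T.append(t);A.append(k[2])
A=np.degrees(np.unwrap(np.radians(A)));p=np.polyfit(T,A,1)
print(len(T),T[0],T[-1],ctrl.sense()['time'],'mean t',np.mean(T),'ang',np.polyval(p,np.mean(T)),'deg/s',p[0],'res',np.std(A-np.polyval(p,T)))
with open('trk.csv','a') as f:
    for t,a in zip(T,A): f.write(f'{t},{a}\n')
E
python3 track.py 10; python3 -c "
from h import *;cv2.imwrite('pics/side4.png',ctrl.grab_frame('side'))"
```

```text
[0.48642205 0.00545982 0.0696799 ] [ 0.30412219 -0.35320235  0.21490164]
4 5.7 6.15 6.2 mean t 6.0 ang 232.99113723840026 deg/s 194.92383906519353 res 0.31739806196133513
```

View pics/side4.png

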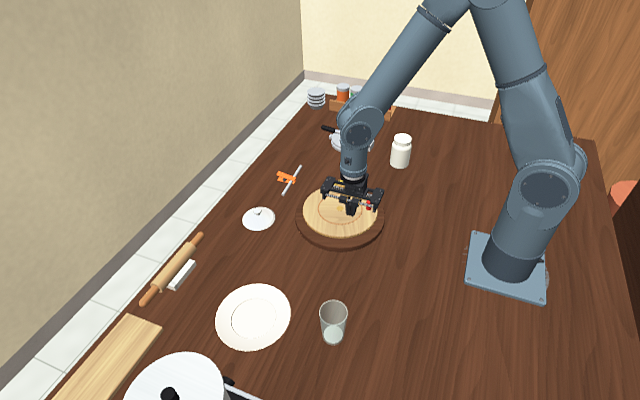

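Emit:
play_rows --commands '[[[0,0,0],[0,0,0.003],0],[[0,0,0],[0,0,0.006],0],[[0,0,0],[0,0,0.007],0],[[0,0,0],[0,0,0.007],0],[[0,0,0],[0,0,0.007],0],[[0,0,0],[0,0,0.007],0],[[0,0,0],[0,0,0.007],0],[[0,0,0],[0,0,0.007],0],[[0,0,0],[0,0,0.007],0],[[0,0,0],[0,0,0.007],0],[[0,0,0],[0,0,0.007],0],[[0,0,0],[0,0,0.007],0],[[0,0,0],[0,0,0.007],0],[[0,0,0],[0,0,0.007],0],[[0,0,0],[0,0,0.007],0],[[0,0,0],[0,0,0.007],0],[[0,0,0],[0,0,0.007],0],[[0,0,0],[0,0,0.007],0],[[0,0,0],[0,0,0.007],0],[[0,0,0],[0,0,0.007],0]]'

```text
time: 7.92
eef_pos: [0.4865, 0.0054, 0.0627]
orientation: [1.0, 0.0, 0.0, 0.0]
force: [-0.3, 0.2, 0.8]
opening: 0.006
```

```bash
python3 track.py 60; tail -50 trk.csv
```

```text
[0.48646696 0.00543192 0.06269773] [-0.3075783   0.2403129   0.84096366]
45 8.1667 10.3667 10.9167 mean t 9.2667 ang 394.38650514531093 deg/s 132.6404731453247 res 3.1098277404807204
5.7,174.50694102407437
6.05,243.0264773105522
6.1,251.96862536004957
6.15,262.4625052589254
8.1667,242.95540185924588
8.2167,249.20909249442613
8.2667,256.4054893063558
8.3167,264.0639849753744
8.3667,270.94183786993796
8.4167,278.48859895062645
8.4667,284.454457725829
8.5167,293.1311345103305
8.5667,300.542930876844
8.6167,308.6158086969031
8.6667,315.78816571447453
8.7167,324.58470227521866
8.7667,332.6598368528358
8.8167,337.34930900801885
8.8667,345.2932154859696
8.9167,351.8395558779876
8.9667,357.52491053005673
9.0167,365.09978035383506
9.0667,371.74851637179745
9.1167,377.9830789476373
9.1667,384.7110811139495
9.2167,390.9401779717384
9.2667,397.67291931263765
9.3167,404.16839092659893
9.3667,410.2427925815942
9.4167,416.86535880297004
9.4667,422.89975515035286
9.5167,430.1424124594819
9.5667,435.54819693987605
9.6167,442.4229525680051
9.6667,448.1848262627883
9.7167,454.022786625373
9.7667,461.47523144910144
9.8167,467.06305605208235
9.8667,472.94548487439494
9.9167,479.0515024851415
9.9667,484.68674422020644
10.0167,491.05763703572194
10.0667,499.3546541147616
10.1167,505.5176527739402
10.1667,512.6482515714272
10.2167,518.3878928377889
10.2667,524.3012540064449
10.3167,530.1076236331675
10.3667,534.2942870857405
```

```bash
cat > fit.py <<'E'
from h import *
from scipy.optimize import least_squares
D=[(3.6333,73.08),(3.6833,85.95),(3.7333,97.6),(3.7833,109.45),(3.8333,121.78),(3.8833,135),(3.9333,149.4),(3.9833,161.5)]
D+=[tuple(map(float,l.split(','))) for l in open('trk.csv')]
D=np.array(D);t=D[:,0];a=D[:,1]%360
f=lambda p,t:p[0]+p[1]*p[2]*(1-np.exp(-(t-3.6333)/p[2]))
w=lambda p:(a-f(p,t)+180)%360-180
r=least_squares(w,[73,253,8.4],loss='soft_l1');p=r.x;print(p,np.std(r.fun),'end',p[0]+p[1]*p[2])
tt=[-p[2]*np.log(1-(k*360-p[0])/(p[1]*p[2]))+3.6333 for k in range(1,9) if (k*360-p[0])/(p[1]*p[2])<1]
print([(i+1,round(x,3),round(p[1]*np.exp(-(x-3.6333)/p[2]),1)) for i,x in enumerate(tt)], 'now',ctrl.sense()['time'], np.abs(w(p)).max())
E
python3 fit.py
```

```text
[ 73.13955516 250.5988118    8.85027567] 1.1824555880207097 end 2291.0081224194646
[(1, np.float64(4.859), np.float64(218.2)), (2, np.float64(6.685), np.float64(177.5)), (3, np.float64(8.989), np.float64(136.8)), (4, np.float64(12.111), np.float64(96.2)), (5, np.float64(16.978), np.float64(55.5)), (6, np.float64(28.671), np.float64(14.8))] now 10.9167 3.399013045883976
```

```bash
python3 track.py 260; python3 fit.py; tail -2 trk.csv
```

```text
[0.48643729 0.00547448 0.06270404] [ 0.48458715  0.5508311  -0.75600581]
203 10.9667 23.8667 23.9167 mean t 16.777044827586206 ang 667.6534667909573 deg/s 57.93256816623888 res 41.07508479260676
[ 73.05130875 250.65877085   8.84584504] 1.1097521629517986 end 2290.3399531364935
[(1, np.float64(4.859), np.float64(218.2)), (2, np.float64(6.685), np.float64(177.5)), (3, np.float64(8.988), np.float64(136.8)), (4, np.float64(12.111), np.float64(96.1)), (5, np.float64(16.981), np.float64(55.4)), (6, np.float64(28.701), np.float64(14.7))] now 23.9167 3.3818886106687387
23.8167,983.7255096966139
23.8667,984.8221996466584
```

```bash
python3 track.py 50; python3 fit.py|tail -1
python3 - <<'E'
from h import *
im=ctrl.grab_frame('scene')[160:250,240:360]
cv2.imwrite('pics/s5.png',cv2.resize(im,None,fx=5,fy=5,interpolation=cv2.INTER_CUBIC));print(ctrl.sense()['time'])
E
```

```text
[0.48645738 0.00547912 0.06269947] [-0.54516965  0.11346021  0.6833556 ]
50 23.9167 26.3667 26.4167 mean t 25.1417 ang -64.80087912134161 deg/s 23.371668194917333 res 0.6386906881912352
[(1, np.float64(4.859), np.float64(218.2)), (2, np.float64(6.685), np.float64(177.5)), (3, np.float64(8.989), np.float64(136.8)), (4, np.float64(12.112), np.float64(96.1)), (5, np.float64(16.981), np.float64(55.5)), (6, np.float64(28.683), np.float64(14.8))] now 26.4167 3.4471290680837683
26.4667
```

View pics/s5.png

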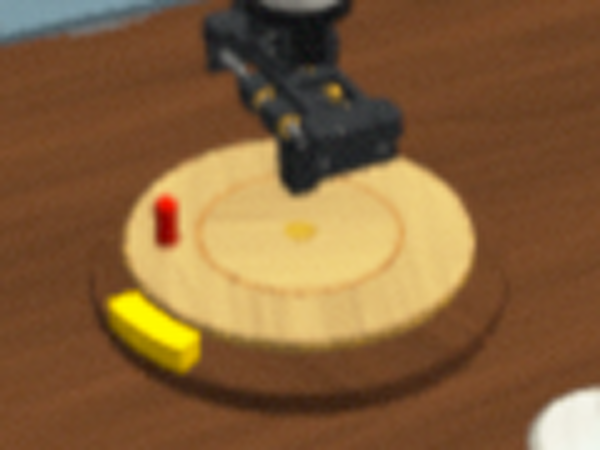

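```bash
python3 track.py 42; python3 fit.py|tail -1; tail -1 trk.csv
```

```text
[0.48644807 0.00547753 0.06270886] [ 0.13061196 -0.10404016 -0.12397796]
42 26.4667 28.5167 28.5667 mean t 27.491699999999998 ang -17.422706901840684 deg/s 16.847859923063016 res 0.5802102059633021
[(1, np.float64(4.858), np.float64(218.0)), (2, np.float64(6.685), np.float64(177.4)), (3, np.float64(8.99), np.float64(136.8)), (4, np.float64(12.114), np.float64(96.2)), (5, np.float64(16.979), np.float64(55.5)), (6, np.float64(28.62), np.float64(14.9))] now 28.5667 3.640857674705785
28.5167,-0.4301250943340449
```

Emit:
play_rows --commands '[[[0,0,0],[0,0,0.005],0],[[0,0,0],[0,0,0.006],0],[[0,0,0],[0,0,0.006],0]]'

```text
time: 28.82
eef_pos: [0.4878, 0.0067, 0.0593]
orientation: [1.0, 0.0, 0.001, 0.0]
force: [-8.7, 0.3, 37.3]
opening: 0.002
```

Run:
```python
from h import *
for i in range(4):
    s=ctrl.sense();im=ctrl.grab_frame('scene');print(s['time'],s['eef_pos'],s['force'],knob(im))
im=im[160:250,240:360]
cv2.imwrite('pics/s6.png',cv2.resize(im,None,fx=5,fy=5,interpolation=cv2.INTER_CUBIC))
```

```text
28.8167 [0.48782984 0.00672105 0.05928292] [-8.72669591  0.280301   37.31394806] (33, np.float64(0.09707096142515335), np.float64(-0.6379467967132371))
28.8667 [0.48784351 0.00668251 0.05929954] [-8.49225051  1.18532611 37.39532298] (31, np.float64(0.0972939665101248), np.float64(-0.41906417575820853))
28.9167 [0.48783422 0.00669323 0.05930589] [-8.17181656  1.80014792 37.73627139] (31, np.float64(0.09795090119041068), np.float64(-0.1911068711258821))
28.9667 [0.48779856 0.006707   0.05927671] [-7.78075494  1.56268863 37.13843707] (31, np.float64(0.09734190013354772), np.float64(-0.29324453036049647))
```

View pics/s6.png

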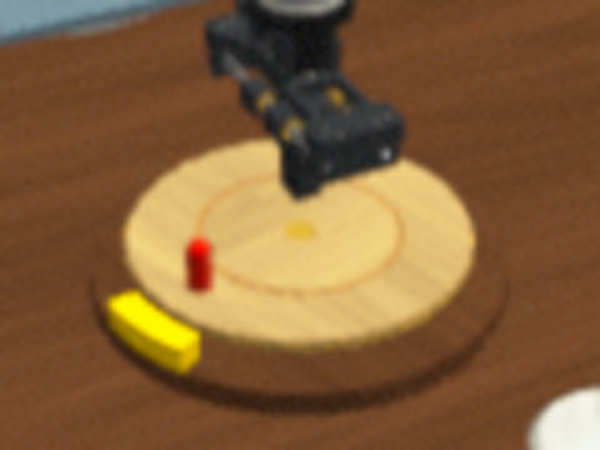

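The disc stopped with the knob about 0.4° from the middle of the band. The press is stiff at 37 N, so I'll ease it a little while keeping a firm hold.

Emit:
play_rows --commands '[[[0,0,0],[0,0,-0.0005],0],[[0,0,0],[0,0,-0.001],0],[[0,0,0],[0,0,-0.001],0],[[0,0,0],[0,0,-0.001],0],[[0,0,0],[0,0,-0.001],0],[[0,0,0],[0,0,-0.001],0]]'

```text
time: 29.52
eef_pos: [0.4877, 0.0064, 0.0594]
orientation: [1.0, 0.0, 0.001, -0.0]
force: [-4.5, 1.7, 23.2]
opening: 0.003
```

Run:
```python
from h import *
for i in range(12):
    s=ctrl.sense();im=ctrl.grab_frame('scene')
    if i%3==2:print(s['time'],s['eef_pos'],s['force'],knob(im))
cv2.imwrite('pics/s7.png',im); cv2.imwrite('pics/side7.png',ctrl.grab_frame('side'))
```

```text
29.6167 [0.48769064 0.00645938 0.05936755] [-5.26692964  1.29206763 23.64184857] (34, np.float64(0.09731464390149022), np.float64(-0.1681390927284241))
29.7667 [0.48766565 0.00645041 0.05933733] [-4.19297724  0.49063005 23.39126154] (32, np.float64(0.097725598617602), np.float64(-0.18300810676734613))
29.9167 [0.48769198 0.00644253 0.05937779] [-3.92292578  0.95303648 23.61218583] (34, np.float64(0.09731464390149022), np.float64(-0.1681390927284241))
30.0667 [0.48770271 0.00647037 0.05937306] [-3.6242534   1.08301457 23.28105036] (35, np.float64(0.09681927673148254), np.float64(-0.5274161353215021))
```

View pics/s7.png

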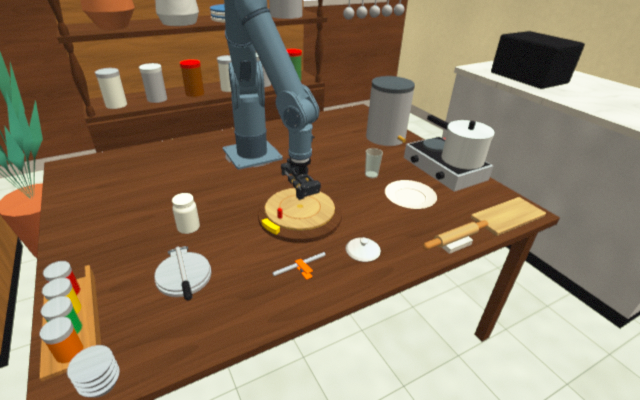

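View pics/side7.png

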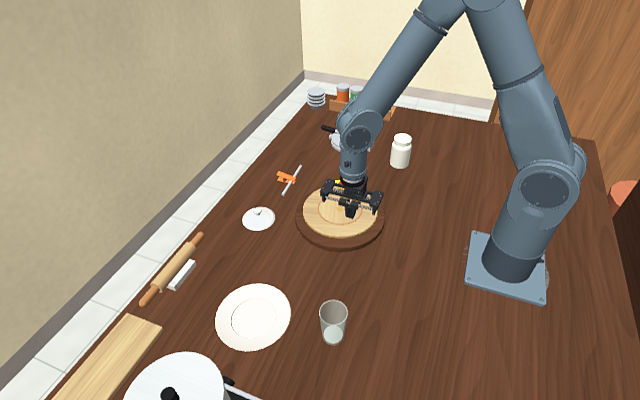

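The scene view shows the knob at (280,213), inward of the band at (271,226). It is at rest and every other object is where it started, so I'm handing in.

```bash
python3 -c "
from workcell import ctrl
print(ctrl.finish_job())"
```

```text
the job is handed in; nothing more can be done
None
```

I flicked the red knob anticlockwise at about 4.4 rad/s and let the tray coast untouched for just under 6 turns, about 25 s. I then pressed the fingertip on the flat of the disc as the knob passed the yellow band at about 15°/s.

- **Stopping point:** the tray's first stop had the knob within about 0.6° of the middle of the band. It was still there just over a second later, when I handed in with the finger holding the disc at about 23 N. The band's own direction is only known to about 1–2°, because the two cameras differed by that much.
- **Press force:** the first press was harder than I intended, about 37 N of fingertip force, so I eased it. The disc did not move measurably while I did.
- **Other objects:** in the last scene and side pictures, nothing else on the table had visibly moved. The gripper hid the knob from the side camera at the end, so its final angle comes from the scene camera alone.

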